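Set out the bead tins in mirror order

ROBOT

A 6-joint arm with a two-finger parallel gripper is mounted at the origin on the work surface. World frame = base frame: x ahead of the robot, y to its left, z up, the work surface at z = 0. Lengths are in m, angles in rad, forces in N, time in s.
With the tool pointing down it reaches from about 0.325 to 0.925 m from the base axis. Payload 3.1 kg.
Tool frame: the origin (TCP) lies on the mounting face of the last link; the fingertips stand 173 mm ahead of it and the grasp point (between the pads) lies 155 mm ahead of it; z points along the fingers, y is the line along which they close (so a half turn about z gives the same grasp; the last joint's range is limited). The gripper opens to 85 mm and grips with 20 to 120 N. Pads are 22 mm wide; open, the fingers measure 114 mm over their backs; the gripper's body (76 mm by 85 mm) begins 54 mm behind the grasp point. The pads swing forward as they close: fully open they stand 13 mm farther back than shut.
Start: joints at [1.048, 0.217, 1.613, -0, 1.311, -0.112], TCP at [0.25, 0.573, 0.405] pointing down, gripper open.
Joint ranges: [-2.75, 2.75], [-0.78, 2.1], [0.31, 2.55], [-1.13, 4.27], [0.13, 2.63], [-2.58, 2.58]. Speed limits (rad/s): [2.79, 2.79, 3.14, 3.14, 3.14, 3.14].

INTERFACE

Orientations are given as [roll, pitch, yaw] about the fixed x, y, z axes, in that order (R = Rz(yaw) Ry(pitch) Rx(roll)).
In Python, from rig import r gives the robot as it stands.
- The arm moves only by the tool play_rows, never from a script. Its argument "commands" is a list that holds one entry, the list of rows, each a list of 5 numbers: the opening, from -1 (shut) to 1 (fully open), then the shift along the tool's x, y, z each as a share of 0.04 m, from -1 to 1, then the turn about the tool's z as a share of 0.12 rad, from -1 to 1. In form: [[[hand, x, y, z, yaw], ...]]. A call has 1 to 20 rows; each row shifts and turns the commanded pose from where the row before left it, along the tool's axes as they then stand; what a row does not reach is not made up. A row lasts 1/8 s, in which the tool goes at most 62.5 mm and 10.7 degrees, less where a joint would pass 70% of its speed; a pose out of reach is approached as far as the arm can. A call with a number of a shift or a turn outside -1 to 1 is refused whole. A call with a gripper value outside its range is refused whole. The fingers move at their own pace and stop on an object; "force" is the grip in N (left out, the last holds). Time passes only in rows, so rows that do not move let the fingers close. It gives the time, the measured TCP pose, the force, the opening and the grip force at its end, in the units of the state.
- r.observe(): the state, without advancing time (a new reading comes with each control period).
- r.read_camera(name): name is "side" or "top"; returns (picture, depth): 400x640x3 uint8, red, green, blue; 400x640 float32, m along the optical axis (not along the pixel's ray), 0 where there is no reading.
- r.camera_params(name): a dict with "fx", "fy", "cx", "cy" (pixels), "rvec" (rotation vector, rad) and "tvec" (3), from world to camera coordinates, as OpenCV has them. Camera axes: x right, y down, z forward; pixel columns grow to the right and rows downward; lengths in m; the calibration is good to about 2 mm. A picture is of the moment at which its call begins. camera_params takes no time and is no camera call.
- r.finish_job(): hands the job in; it is judged then, once.
The state is a dict: "time": time; "joints": joint angles; "qd": joint speeds; "tau": joint torques, N m; "eef_pos": TCP position; "orientation": TCP orientation; "contact_force": force on the tool from outside, world axes, zero at the start; "ft_torque": the same for the moment, N m; "grip_width": opening from 0.0 (shut) to 1.0 (fully open); "finger_force": force on a finger pad.
Only numpy, scipy, OpenCV 4.12 (cv2) and the standard library are available. Lean on these libraries where they do the work, as an engineer would, in place of code of your own. Each camera call takes 0.05 s, during which the arm holds its last target. There are 200 camera calls.

TASK

The first half of a symmetrical necklace was strung from the four bead tins in the brown stock rack; for the second half, move all four tins to the white bench rack in the reverse order, one to a place: the tin nearest the brass post in the stock rack goes to the place furthest from the brass post in the bench rack, the next to the next, and so on until the tin furthest from the post ends up nearest to it. Leave every tin standing upright on the floor of its place, and never let one tip over.

Things in the scene. Friction and masses are not known exactly. Their poses are not given: they have to be found in the camera images.
- stock_rack: Mid-brown wooden rack, full at the start. Fixed, 290 x 66 mm. Four places, 58 x 58 mm inside, in a row along its y axis at y = 96, 32, -32, -96 mm, x = 0. Origin: underside, middle of the row; z up. Place floors 8 mm above the table; 3 mm rims and 6 mm dividers rise to 16 mm. Brass ball-topped post, 41 mm high, at its +y end (y = 145 mm). Lies left or right, turned up to 0.35 rad.
- bench_rack: White plastic rack, empty at the start. Fixed, 290 x 66 mm. Four places, 58 x 58 mm inside, in a row along its y axis at y = 96, 32, -32, -96 mm, x = 0. Origin: underside, middle of the row; z up. Place floors 8 mm above the table; 3 mm rims and 6 mm dividers rise to 16 mm. Brass ball-topped post, 41 mm high, at its +y end (y = 145 mm). Lies left or right, turned up to 0.35 rad.
- round_tin: Round bead tin, the shortest: 44 mm diameter, 52 mm high. Aluminium, white lid as wide as the body and a thin dark seam below it, sides straight over the full height, loose, 60 to 190 g. Origin: centre of the underside; z up. Starts upright on its coaster in any place of the stock rack, turned up to 0.1 rad.
- square_tin: Square bead tin: 40 x 40 mm, 60 mm high; flat sides face its x and y axes. Aluminium, white lid as wide as the body and a thin dark seam below it, sides straight over the full height, loose, 60 to 190 g. Origin: centre of the underside; z up. Starts upright on its coaster in any place of the stock rack, turned up to 0.1 rad.
- hex_tin: Hexagonal bead tin: 40 mm across flats, 46 mm across corners, 68 mm high; two flats face +x and -x, corners point to +y and -y. Aluminium, white lid as wide as the body and a thin dark seam below it, sides straight over the full height, loose, 60 to 190 g. Origin: centre of the underside; z up. Starts upright on its coaster in any place of the stock rack, turned up to 0.1 rad.
- tube_tin: Slim round bead tin, the tallest: 28 mm diameter, 82 mm high. Aluminium, white lid as wide as the body and a thin dark seam below it, sides straight over the full height, loose, 60 to 190 g. Origin: centre of the underside; z up. Starts upright on its coaster in any place of the stock rack, turned up to 0.1 rad.
- round_coaster: Round coaster under the round tin, 54 mm diameter. Cork, 4 mm thick, fixed to the floor of one place of the stock rack and centred in it, so it keeps showing where its tin started. Origin: centre of the underside, 8 mm above the table.
- square_coaster: Square coaster under the square tin, 54 x 54 mm. Cork, 4 mm thick, fixed to the floor of one place of the stock rack and centred in it, so it keeps showing where its tin started. Origin: centre of the underside, 8 mm above the table.
- hex_coaster: Hexagonal coaster under the hexagonal tin, 52 mm across flats. Cork, 4 mm thick, fixed to the floor of one place of the stock rack and centred in it, so it keeps showing where its tin started. Origin: centre of the underside, 8 mm above the table.
- tube_coaster: Small round coaster under the slim tin, 42 mm diameter. Cork, 4 mm thick, fixed to the floor of one place of the stock rack and centred in it, so it keeps showing where its tin started. Origin: centre of the underside, 8 mm above the table.
Not all that is in view belongs to the job. Leave any red look-alike of the tube_tin alone.

How it is judged:
At the end, for the whole second after the job is handed in: Each tin stands released and at rest in the bench-rack place that mirrors the place of its coaster in the stock rack: within 16 mm of the place's centre along each rack axis, its underside within 5 mm of the floor height, tilted less than 0.12 rad (x of round_tin in the frame of bench_rack between -0.016 and 0.016 m and z of round_tin in the frame of bench_rack between 0.003 and 0.013 m and ((y of round_coaster in the frame of stock_rack between 0.076 and 0.116 m and y of round_tin in the frame of bench_rack between -0.112 and -0.08 m) or (y of round_coaster in the frame of stock_rack between 0.012 and 0.052 m and y of round_tin in the frame of bench_rack between -0.048 and -0.016 m) or (y of round_coaster in the frame of stock_rack between -0.052 and -0.012 m and y of round_tin in the frame of bench_rack between 0.016 and 0.048 m) or (y of round_coaster in the frame of stock_rack between -0.116 and -0.076 m and y of round_tin in the frame of bench_rack between 0.08 and 0.112 m)) and angle between each of round_tin, square_tin, hex_tin, tube_tin's own z axis and vertical below 0.12 rad and linear speed of each of round_tin, square_tin, hex_tin, tube_tin below 0.02 m/s and angular speed of each of round_tin, square_tin, hex_tin, tube_tin below 0.2 rad/s and contact force between each of round_tin, square_tin, hex_tin, tube_tin and the fingers below 0.05 N and x of square_tin in the frame of bench_rack between -0.016 and 0.016 m and z of square_tin in the frame of bench_rack between 0.003 and 0.013 m and ((y of square_coaster in the frame of stock_rack between 0.076 and 0.116 m and y of square_tin in the frame of bench_rack between -0.112 and -0.08 m) or (y of square_coaster in the frame of stock_rack between 0.012 and 0.052 m and y of square_tin in the frame of bench_rack between -0.048 and -0.016 m) or (y of square_coaster in the frame of stock_rack between -0.052 and -0.012 m and y of square_tin in the frame of bench_rack between 0.016 and 0.048 m) or (y of square_coaster in the frame of stock_rack between -0.116 and -0.076 m and y of square_tin in the frame of bench_rack between 0.08 and 0.112 m)) and x of hex_tin in the frame of bench_rack between -0.016 and 0.016 m and z of hex_tin in the frame of bench_rack between 0.003 and 0.013 m and ((y of hex_coaster in the frame of stock_rack between 0.076 and 0.116 m and y of hex_tin in the frame of bench_rack between -0.112 and -0.08 m) or (y of hex_coaster in the frame of stock_rack between 0.012 and 0.052 m and y of hex_tin in the frame of bench_rack between -0.048 and -0.016 m) or (y of hex_coaster in the frame of stock_rack between -0.052 and -0.012 m and y of hex_tin in the frame of bench_rack between 0.016 and 0.048 m) or (y of hex_coaster in the frame of stock_rack between -0.116 and -0.076 m and y of hex_tin in the frame of bench_rack between 0.08 and 0.112 m)) and x of tube_tin in the frame of bench_rack between -0.016 and 0.016 m and z of tube_tin in the frame of bench_rack between 0.003 and 0.013 m and ((y of tube_coaster in the frame of stock_rack between 0.076 and 0.116 m and y of tube_tin in the frame of bench_rack between -0.112 and -0.08 m) or (y of tube_coaster in the frame of stock_rack between 0.012 and 0.052 m and y of tube_tin in the frame of bench_rack between -0.048 and -0.016 m) or (y of tube_coaster in the frame of stock_rack between -0.052 and -0.012 m and y of tube_tin in the frame of bench_rack between 0.016 and 0.048 m) or (y of tube_coaster in the frame of stock_rack between -0.116 and -0.076 m and y of tube_tin in the frame of bench_rack between 0.08 and 0.112 m))); the robot touches nothing.
It fails at once if a tin is tipped over (more than 0.8 rad) (angle between any of round_tin, square_tin, hex_tin, tube_tin's own z axis and vertical above 0.8 rad).
It also fails if it takes over 107 s, if anything falls off the work surface, if the arm or the gripper's body presses on something with over 40 N, if the wrist force passes 120 N, or if a joint passes its speed limit or range.

## Working session

There is one attempt and no reset: what is moved stays moved. The work goes in short steps, Python scripts to look and compute and a tool call to move; the robot and the scene stay as the last step left them, time stands still between calls to the robot, and variables do not carry over. Pictures are saved under pics/ and viewed, at most 14 in all, crops included, and the job is handed in when it is done.

Besides the shell and the picture viewer there is one more tool, called after "Emit:" by a JSON object that holds its "method" and its "body". play_rows: Moves the arm, as the interface text tells. Shift numbers are shares of 0.04 m and turn numbers shares of 0.12 rad, none past 1 either way. Its arguments: {"type":"object","properties":{"commands":{"type":"array"},"force":{"type":"number"}},"required":["commands"]}

```bash
mkdir -p pics; ls; python3 - <<'E'
from rig import r
import cv2,numpy as np
for n in("top","side"):
    p,d=r.read_camera(n); cv2.imwrite(f"pics/{n}0.png",p[:,:,::-1]); np.savez(f"{n}0.npz",p=p,d=d)
    print(n,r.camera_params(n))
print(r.observe())
E
```

```text
pics
top {'fx': 416.6754848513523, 'fy': 416.6754848513523, 'cx': 329.72192266906205, 'cy': 195.60263285828245, 'rvec': array([ 2.16451461, -2.15952939,  0.04211616]), 'tvec': array([0.0113458 , 0.59880534, 0.75991918])}
side {'fx': 433.393404618854, 'fy': 433.393404618854, 'cx': 314.2418501275379, 'cy': 204.29051975693417, 'rvec': array([ 0.29641921, -2.77497929,  1.24071259]), 'tvec': array([0.58037131, 0.11826832, 0.90976667])}
{'time': 0.1, 'joints': array([ 1.04779926e+00,  2.17714771e-01,  1.61477495e+00,  4.62434295e-06,
        1.31129782e+00, -1.12210466e-01]), 'qd': array([ 1.38755105e-07, -8.41200177e-04, -4.09872814e-03,  6.01478570e-04,
       -1.65142096e-03,  1.93777490e-04]), 'tau': array([-5.79305251e-04, -3.98078406e+01, -3.04970706e+01, -2.40475820e-04,
        4.26458268e-03, -2.13344981e-05]), 'eef_pos': array([0.2493885 , 0.57270167, 0.4034754 ]), 'orientation': array([-3.13941207e+00, -2.50211883e-04,  2.73080458e+00]), 'contact_force': array([-0.15979396, -0.50211107,  0.35896639]), 'ft_torque': array([-0.00719701,  0.03937478, -0.03007891]), 'finger_force': 0.0, 'grip_width': 1.004015007342493}
```

View pics/top0.png

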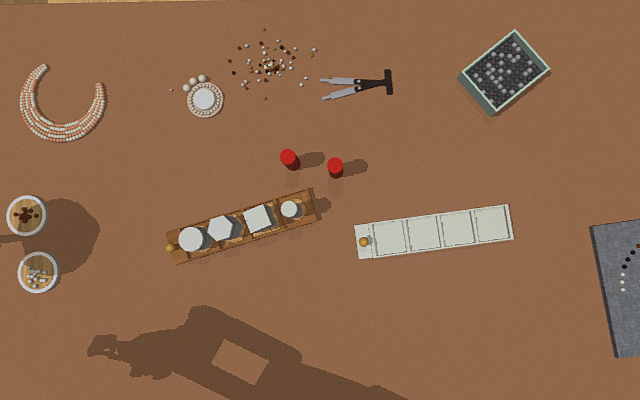

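View pics/side0.png

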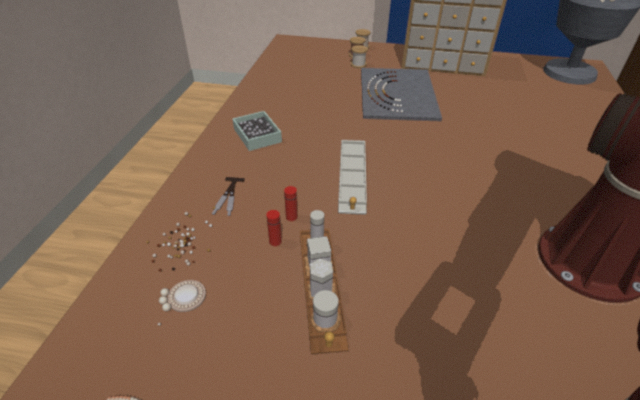

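The top view shows the stock rack at (170–315, 190–262) with its brass post at the left end (170,248). From the post, the tins are round (192,240), hex (222,229), square (257,218) and tube (290,209). The white bench rack is at (355–513, 205–258), with its post also at the left (363,241). The two red look-alikes are at (289,159) and (335,167) and will be left alone.

```bash
cat > h.py <<'E'
import cv2,numpy as np
from rig import r
def cam(n):
    c=r.camera_params(n); R=cv2.Rodrigues(c["rvec"])[0]; return c,R,np.array(c["tvec"])
def cloud(n,d):
    c,R,t=cam(n); v,u=np.mgrid[:400,:640]
    P=np.stack([(u-c["cx"])/c["fx"]*d,(v-c["cy"])/c["fy"]*d,d],-1)
    return (P-t)@R
def ray(n,uv,z):
    c,R,t=cam(n); o=-R.T@t
    w=R.T@np.array([(uv[0]-c["cx"])/c["fx"],(uv[1]-c["cy"])/c["fy"],1]); return o+w*(z-o[2])/w[2]
E
python3 - <<'E'
from h import *
f=np.load("top0.npz");p,d=f["p"],f["d"];W=cloud("top",d);z=W[...,2]
print("cam",-cam("top")[1].T@cam("top")[2], "table z",np.median(z[280:300,300:340]), np.median(z[100:120,500:]))
hsv=cv2.cvtColor(p,cv2.COLOR_RGB2HSV)
# bench rack: white, low
def biggest(m):
    c=max(cv2.findContours(m.astype(np.uint8),0,cv2.CHAIN_APPROX_NONE)[0],key=cv2.contourArea);return c
roi=np.zeros(z.shape,bool);roi[195:270,345:525]=1
for nm,m in(("bench",roi&(hsv[...,1]<70)&(hsv[...,2]>120)),):
    c=biggest(m);q=np.array([ray("top",a[0],.014) for a in c],np.float32)[:,:2]
    print(nm,cv2.minAreaRect(q))
for nm,s in(("bench",np.s_[195:270,345:525]),("stock",np.s_[180:275,155:330])):
    m=np.zeros(z.shape,bool);m[s]=(z[s]>.009)&(d[s]>0)
    q=W[m][:,:2].astype(np.float32);print(nm,"height",cv2.minAreaRect(q),m.sum())
# tops
for nm,(u,v),h in(("round",(192,239),.064),("hex",(222,229),.080),("square",(257,218),.072),("tube",(290,209),.094)):
    zz=z[v-3:v+4,u-3:u+4];
    m=np.zeros(z.shape,bool);s=np.s_[v-18:v+19,u-20:u+21];m[s]=(abs(z[s]-h)<.006)&(hsv[s][...,1]<60)
    c=biggest(m);q=np.array([ray("top",a[0],h) for a in c],np.float32)[:,:2]
    (cu,cv_),_=cv2.minEnclosingCircle(q);print(nm,"z",np.median(zz),"centre",cu,cv_,cv2.minAreaRect(q))
for nm,s in(("spost",np.s_[238:260,160:180]),("bpost",np.s_[232:252,355:372])):
    m=np.zeros(z.shape,bool);m[s]=(z[s]>.028);q=W[m];print(nm,len(q),q.mean(0),q.max(0))
    m[:]=0;m[s]=(hsv[s][...,1]>130)&(hsv[s][...,0]>17)&(hsv[s][...,0]<32)
    vv,uu=np.nonzero(m);print(len(uu),ray("top",(uu.mean(),vv.mean()),.036))
for n in("top","side"):
    P=p if n=="top" else np.load("side0.npz")["p"]
    im=P[180:270,150:350] if n=="top" else P[190:360,240:390]
    cv2.imwrite(f"pics/{n}crop.png",cv2.resize(im,None,fx=4 if n=="top" else 3.5,fy=4 if n=="top" else 3.5,interpolation=cv2.INTER_CUBIC)[:,:,::-1])
E
```

```text
cam [ 0.53722769 -0.01845546  0.80449955] table z 0.0015127071282380832 0.0011218432846446594Traceback (most recent call last):
  File "<stdin>", line 11, in <module>
cv2.error: OpenCV(4.12.0) /io/opencv/modules/imgproc/src/convhull.cpp:143: error: (-215:Assertion failed) total >= 0 && (depth == CV_32F || depth == CV_32S) in function 'convexHull'
```

Slicing makes a non-contiguous array; fixing that.

```bash
cat > m.py <<'E'
from h import *
f=np.load("top0.npz");p,d=f["p"],f["d"];W=cloud("top",d);z=W[...,2]
hsv=cv2.cvtColor(p,cv2.COLOR_RGB2HSV)
xy=lambda q:np.ascontiguousarray(np.array(q)[:,:2],np.float32)
def biggest(m):
    return max(cv2.findContours(m.astype(np.uint8),0,cv2.CHAIN_APPROX_NONE)[0],key=cv2.contourArea)
roi=np.zeros(z.shape,bool);roi[195:270,345:525]=1
c=biggest(roi&(hsv[...,1]<70)&(hsv[...,2]>120))
print("bench",cv2.minAreaRect(xy([ray("top",a[0],.014) for a in c])))
for nm,s in(("bench",np.s_[195:270,345:525]),("stock",np.s_[180:275,155:330])):
    m=np.zeros(z.shape,bool);m[s]=(z[s]>.009)&(d[s]>0)
    m[s]&=z[s]<.022
    print(nm,"height",cv2.minAreaRect(xy(W[m])),m.sum())
for nm,(u,v),h in(("round",(192,239),.064),("hex",(222,229),.080),("square",(257,218),.072),("tube",(290,209),.094)):
    zz=z[v-3:v+4,u-3:u+4]
    m=np.zeros(z.shape,bool);s=np.s_[v-18:v+19,u-20:u+21];m[s]=(abs(z[s]-h)<.006)&(hsv[s][...,1]<60)
    q=xy([ray("top",a[0],h) for a in biggest(m)])
    print(nm,"z",np.median(zz),"circle",cv2.minEnclosingCircle(q),cv2.minAreaRect(q))
for nm,s in(("spost",np.s_[238:260,160:180]),("bpost",np.s_[232:252,355:372])):
    m=np.zeros(z.shape,bool);m[s]=(hsv[s][...,1]>130)&(hsv[s][...,0]>17)&(hsv[s][...,0]<32)
    vv,uu=np.nonzero(m);print(nm,len(uu),ray("top",(uu.mean(),vv.mean()),.036) if len(uu) else "")
cv2.imwrite("pics/topcrop.png",cv2.resize(p[180:270,150:350],None,fx=4,fy=4,interpolation=cv2.INTER_CUBIC)[:,:,::-1])
E
python3 m.py
```

```text
bench ((0.5321478247642517, -0.1807190179824829), (0.06708512455224991, 0.291228324174881), 7.979062080383301)
bench height ((0.532130241394043, -0.17958185076713562), (0.06612779200077057, 0.2893650233745575), 8.00495433807373) 3592
stock height ((0.5413782596588135, 0.18426407873630524), (0.0662401020526886, 0.28918784856796265), 17.490665435791016) 2462
round z 0.06531359381270263 circle ((0.5179686546325684, 0.2602984607219696), 0.023210885003209114) ((0.5183075070381165, 0.2607022523880005), (0.04105670005083084, 0.045551471412181854), 0.3374735116958618)
hex z 0.08124448449013039 circle ((0.537905752658844, 0.20367763936519623), 0.02293209917843342) ((0.5376803278923035, 0.2035706639289856), (0.03988268971443176, 0.045740533620119095), 16.06365203857422)
square z 0.07321895409555994 circle ((0.554945707321167, 0.13958613574504852), 0.027371365576982498) ((0.5549191832542419, 0.1400558352470398), (0.03996758162975311, 0.0407768189907074), 22.733766555786133)
tube z 0.09541233914208277 circle ((0.5710203647613525, 0.0805804431438446), 0.01439865306019783) ((0.5710334181785583, 0.08058057725429535), (0.025805210694670677, 0.025853391736745834), 0.5879024863243103)
spost 83 [0.5016866  0.30733324 0.036     ]
bpost 59 [ 0.51348187 -0.0497696   0.036     ]
```

View pics/topcrop.png

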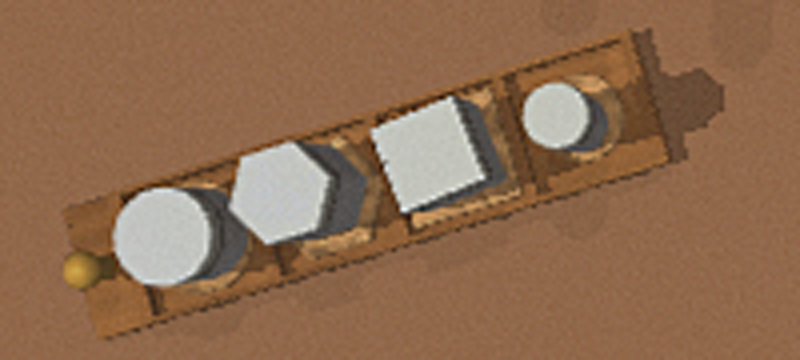

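The crop confirms the order from the brass post at crop (80,270): round (163,237), hex (283,192), square (430,155), tube (557,117). None of them is red. The tin tops measure 65/81/73/95 mm, about 1 mm over the expected values, and the sizes match. Each rack's rectangle includes the post's end pad, so the middle of the row lies about 16 mm from the rectangle's centre, away from the post. Next I work out the moves for the tube and check the clearance to the red look-alikes.

```bash
cat > plan.py <<'E'
import sys
from h import *
def fr(c,deg,off=.016):
    a=np.radians(deg);y=np.array([-np.sin(a),np.cos(a)]);return np.array(c)-off*y,y,a
S=fr((.5414,.1843),17.49);B=fr((.5321,-.1802),8.0)
tins=dict(round=((.5180,.2605),17.49,96),hex=((.5378,.2036),16.06,32),square=((.5549,.1399),22.73,-32),tube=((.5710,.0806),17.49,-96))
def go(name,kind):
    xy,deg,y=tins[name]
    if kind=="pick": t,phi=np.array(xy),np.radians(deg)
    else: t,phi=B[0]-y/1000*B[1],B[2]
    o=r.observe();p=np.array(o["eef_pos"]);yaw=o["orientation"][2];ty=phi+np.pi/2
    dy=(ty-yaw+np.pi/2)%np.pi-np.pi/2
    y2=yaw+dy; d=t-p[:2]
    f=lambda a:np.round([d@[np.cos(a),np.sin(a)]/.04,d@[np.sin(a),-np.cos(a)]/.04],2)
    print(name,kind,"target",t.round(4),"pose",p.round(4),"yaw",round(yaw,3),"turn units",round(-dy/.12,2),"shift units x,y before turn",f(yaw),"after turn",f(y2),"t",round(o["time"],1),"w",round(o["grip_width"],3),"j",o["joints"].round(2))
if __name__=="__main__": go(*sys.argv[1:])
E
python3 plan.py tube pick; python3 - <<'E'
from h import *
from plan import S
f=np.load("top0.npz");W=cloud("top",f["d"]);h=cv2.cvtColor(f["p"],cv2.COLOR_RGB2HSV)
m=((h[...,0]<6)|(h[...,0]>174))&(h[...,1]>200)
n,l,st,c=cv2.connectedComponentsWithStats(m.astype(np.uint8))
for i in range(1,n):
    if st[i,4]>60:
        q=W[(l==i)&(W[...,2]>.075)];print(c[i],q.mean(0),q.min(0),q.max(0))
E
```

```text
tube pick target [0.571  0.0806] pose [0.2494 0.5727 0.4035] yaw 2.731 turn units 7.12 shift units x,y before turn [-12.28  -8.07] after turn [-14.15   3.97] t 0.1 w 1.004 j [ 1.05  0.22  1.61  0.    1.31 -0.11]
[287.46315789 156.53684211] [0.66301999 0.08500764 0.08309878] [0.64999162 0.07195223 0.07670405] [0.67635585 0.09840467 0.08615343]
[334.78074866 165.18716578] [0.64634432 0.00173953 0.0911108 ] [ 0.53722769 -0.01845546  0.07504086] [0.6603521  0.01536332 0.80449955]
```

Emit:
{"method": "play_rows", "body": {"commands": [[[0.6,0,0,0.25,1],[0.6,0,0,0.25,1],[0.6,0,0,0.25,1],[0.6,0,0,0.25,1],[0.6,0,0,0.25,1],[0.6,0,0,0.25,1],[0.6,0,0,0.25,1],[0.6,0,0,0.25,0.12],[0.6,-1,0.28,0,0],[0.6,-1,0.28,0,0],[0.6,-1,0.28,0,0],[0.6,-1,0.28,0,0],[0.6,-1,0.28,0,0],[0.6,-1,0.28,0,0],[0.6,-1,0.28,0,0],[0.6,-1,0.28,0,0],[0.6,-1,0.28,0,0],[0.6,-1,0.28,0,0],[0.6,-1,0.28,0,0],[0.6,0,0,0,0]]], "force": 30}}

```text
time: 2.6
eef_pos: [0.5007, 0.1885, 0.3246]
orientation: [3.141, 0.0, 1.874]
contact_force: [0.6, -0.2, -0.4]
grip_width: 0.796
finger_force: 0.0
```

```bash
python3 plan.py tube pick
```

```text
tube pick target [0.571  0.0806] pose [0.5007 0.1885 0.3246] yaw 1.874 turn units -0.02 shift units x,y before turn [-3.1   0.87] after turn [-3.1   0.87] t 2.6 w 0.796 j [ 0.23  0.11  1.89 -0.    1.14 -0.07]
```

Emit:
{"method": "play_rows", "body": {"commands": [[[0.6,-1,0.29,0,0],[0.6,-1,0.29,0,0],[0.6,-0.8,0.29,0,0],[0.6,-0.3,0,0,0],[0.6,0,0,0.5,0],[0.6,0,0,0.8,0],[0.6,0,0,0.8,0],[0.6,0,0,0.6,0],[0.6,0,0,0.3,0],[0.6,0,0,0,0]]]}}

```text
time: 3.85
eef_pos: [0.5686, 0.0836, 0.2031]
orientation: [-3.138, -0.001, 1.878]
contact_force: [-1.4, -0.6, 1.1]
grip_width: 0.799
finger_force: 0.0
```

```bash
python3 plan.py tube pick; python3 - <<'E'
from h import *
p,d=r.read_camera("side");cv2.imwrite("pics/s1.png",cv2.resize(p[150:370,220:420],None,fx=2.5,fy=2.5)[:,:,::-1])
E
```

```text
tube pick target [0.571  0.0806] pose [0.5686 0.0836 0.2031] yaw 1.878 turn units 0.01 shift units x,y before turn [-0.09  0.03] after turn [-0.09  0.03] t 3.9 w 0.799 j [ 0.02  0.37  1.85  0.    0.93 -0.28]
```

View pics/s1.png

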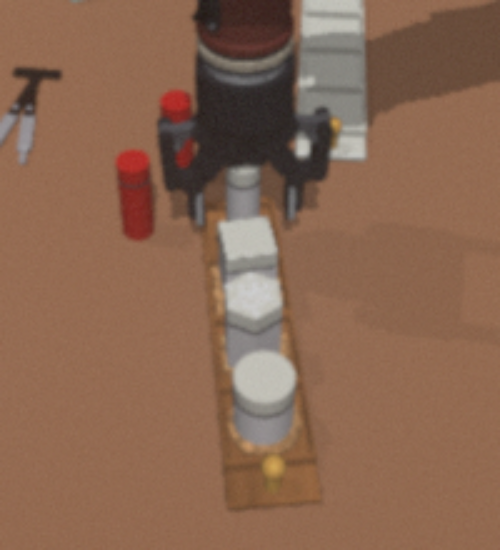

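The fingers straddle the tube (crop 243,190), which sits centred between the pads (198 and 290). The red tins and the neighbouring tins are clear.

Emit:
{"method": "play_rows", "body": {"commands": [[[-1,-0.07,0,0,0],[-1,0,0,0,0],[-1,0,0,0,0],[-1,0,0,0,0],[-1,0,0,0,0],[-1,0,0,0,0],[-1,0,0,-0.4,0],[-1,0,0,-0.8,0],[-1,0,0,-0.8,0],[-1,0,0,-0.8,0],[-1,0,0,-0.3,0],[-1,0,0,0,0]]], "force": 30}}

```text
time: 5.4
eef_pos: [0.5709, 0.08, 0.3295]
orientation: [3.14, 0.0, 1.876]
contact_force: [0.1, -0.0, -0.7]
grip_width: 0.316
finger_force: 29.7
```

```bash
python3 plan.py tube place
```

```text
tube place target [ 0.521 -0.101] pose [0.5709 0.08   0.3295] yaw 1.876 turn units 1.38 shift units x,y before turn [-3.94 -2.55] after turn [-4.31 -1.87] t 5.4 w 0.316 j [ 0.02  0.19  1.79  0.    1.16 -0.29]
```

Emit:
{"method": "play_rows", "body": {"commands": [[[-1,0,0,0,0.69],[-1,0,0,0,0.69],[-1,-0.5,-0.22,0,0],[-1,-0.9,-0.4,0,0],[-1,-0.9,-0.4,0,0],[-1,-0.9,-0.4,0,0],[-1,-0.7,-0.3,0,0],[-1,-0.4,-0.15,0,0],[-1,0,0,0,0],[-1,0,0,0.5,0],[-1,0,0,0.8,0],[-1,0,0,0.7,0],[-1,0,0,0.5,0],[-1,0,0,0.3,0],[-1,0,0,0,0]]]}}

```text
time: 7.28
eef_pos: [0.5204, -0.1, 0.2158]
orientation: [-3.14, -0.001, 1.712]
contact_force: [0.6, 1.2, -1.4]
grip_width: 0.32
finger_force: 29.7
```

```bash
python3 plan.py tube place; python3 - <<'E'
from h import *
p,d=r.read_camera("side");cv2.imwrite("pics/s2.png",cv2.resize(p[110:250,270:430],None,fx=4,fy=4)[:,:,::-1])
E
```

```text
tube place target [ 0.521 -0.101] pose [ 0.5204 -0.1     0.2158] yaw 1.712 turn units 0.01 shift units x,y before turn [-0.03  0.01] after turn [-0.03  0.01] t 7.3 w 0.32 j [-0.32  0.26  1.96  0.    0.92 -0.46]
```

View pics/s2.png

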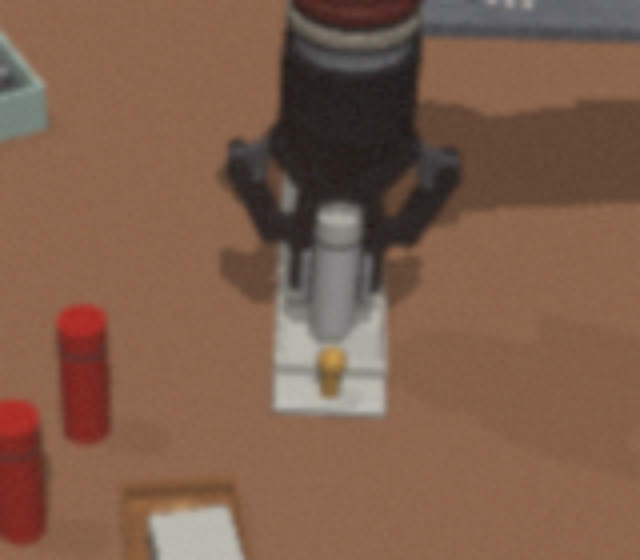

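The tube is held upright over the bench place next to the post, about 15 mm above where it should be. I lower it the rest of the way, release it and rise.

Emit:
{"method": "play_rows", "body": {"commands": [[[-1,0,0,0.2,0],[-1,0,0,0.17,0],[-1,0,0,0,0],[-1,0,0,0,0]]]}}

```text
time: 7.82
eef_pos: [0.5208, -0.1009, 0.202]
orientation: [3.141, 0.0, 1.711]
contact_force: [0.8, 0.1, -0.7]
grip_width: 0.316
finger_force: 29.8
```

Emit:
{"method": "play_rows", "body": {"commands": [[[0,0,0,0,0],[0.6,0,0,0,0],[0.6,0,0,0,0],[0.6,0,0,0,0],[0.6,0,0,-0.5,0],[0.6,0,0,-0.9,0],[0.6,0,0,-0.9,0],[0.6,0,0,-0.7,0],[0.6,0,0,0,0]]]}}

```text
time: 8.95
eef_pos: [0.5219, -0.1011, 0.3249]
orientation: [3.136, 0.003, 1.711]
contact_force: [-0.5, 0.8, 0.0]
grip_width: 0.798
finger_force: 0.0
```

```bash
python3 plan.py square pick
```

```text
square pick target [0.5549 0.1399] pose [ 0.5219 -0.1011  0.3249] yaw 1.711 turn units -2.14 shift units x,y before turn [5.85 1.66] after turn [5.24 3.09] t 8.9 w 0.798 j [-0.32  0.1   1.9   0.    1.13 -0.46]
```

Emit:
{"method": "play_rows", "body": {"commands": [[[0.8,0,0,0,-0.71],[0.8,0,0,0,-0.71],[0.8,0,0,0,-0.72],[0.8,0.5,0.3,0,0],[0.8,0.9,0.53,0,0],[0.8,0.9,0.53,0,0],[0.8,0.9,0.53,0,0],[0.8,0.9,0.53,0,0],[0.8,0.8,0.47,0,0],[0.8,0.34,0.2,0,0],[0.8,0,0,0,0],[0.8,0,0,0.5,0],[0.8,0,0,0.8,0],[0.8,0,0,0.8,0],[0.8,0,0,0,0],[0.8,0,0,0,0]]]}}

```text
time: 10.95
eef_pos: [0.5539, 0.1395, 0.2381]
orientation: [3.142, 0.0, 1.966]
contact_force: [-0.3, -0.8, 1.2]
grip_width: 0.9
finger_force: 0.0
```

```bash
python3 plan.py square pick; python3 - <<'E'
from h import *
p,d=r.read_camera("side");cv2.imwrite("pics/s3.png",cv2.resize(p[130:350,260:420],None,fx=2.7,fy=2.7)[:,:,::-1])
E
```

```text
square pick target [0.5549 0.1399] pose [0.5539 0.1395 0.2381] yaw 1.966 turn units -0.01 shift units x,y before turn [-0.    0.03] after turn [-0.    0.03] t 10.9 w 0.9 j [ 0.12  0.3   1.85 -0.    0.99 -0.27]
```

View pics/s3.png

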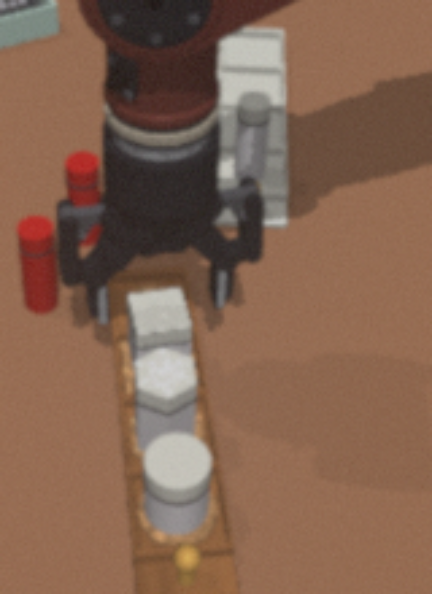

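The tube is standing in its bench place (253,140). The fingers (100 and 222) straddle the square tin (160,310) evenly, so I go down, grip it and lift.

Emit:
{"method": "play_rows", "body": {"commands": [[[0.8,0,0.02,0.5,0],[0.8,0,0,0.42,0],[0.8,0,0,0,0],[0.8,0,0,0,0],[-1,0,0,0,0],[-1,0,0,0,0],[-1,0,0,0,0],[-1,0,0,0,0],[-1,0,0,0,0],[-1,0,0,0,0]]]}}

```text
time: 12.25
eef_pos: [0.5548, 0.1407, 0.2017]
orientation: [3.141, 0.0, 1.968]
contact_force: [-0.9, 0.6, 5.0]
grip_width: 0.466
finger_force: 31.6
```

Emit:
{"method": "play_rows", "body": {"commands": [[[-1,0,0,-0.4,0],[-1,0,0,-0.8,0],[-1,0,0,-0.9,0],[-1,0,0,-0.7,0],[-1,0,0,-0.3,0],[-1,0,0,0,0],[-1,0,0,0,0]]]}}

```text
time: 13.12
eef_pos: [0.5536, 0.1405, 0.3233]
orientation: [-3.138, -0.001, 1.968]
contact_force: [0.2, -0.4, -2.8]
grip_width: 0.465
finger_force: 31.0
```

```bash
python3 plan.py square place
```

```text
square place target [ 0.5299 -0.1644] pose [0.5536 0.1405 0.3233] yaw 1.968 turn units 2.14 shift units x,y before turn [-6.8  -3.49] after turn [-7.47 -1.65] t 13.1 w 0.465 j [ 0.13  0.19  1.81  0.    1.15 -0.27]
```

Emit:
{"method": "play_rows", "body": {"commands": [[[-1,0,0,0,0.71],[-1,0,0,0,0.71],[-1,0,0,0,0.72],[-1,-0.5,-0.11,0,0],[-1,-0.9,-0.2,0,0],[-1,-0.9,-0.2,0,0],[-1,-0.9,-0.2,0,0],[-1,-0.9,-0.2,0,0],[-1,-0.9,-0.2,0,0],[-1,-0.9,-0.2,0,0],[-1,-0.9,-0.2,0,0],[-1,-0.5,-0.11,0,0],[-1,-0.17,-0.03,0,0],[-1,0,0,0,0],[-1,0,0,0.5,0],[-1,0,0,0.8,0],[-1,0,0,0.8,0],[-1,0,0,0.6,0],[-1,0,0,0,0],[-1,0,0,0,0]]]}}

```text
time: 15.62
eef_pos: [0.5315, -0.1639, 0.218]
orientation: [3.14, 0.001, 1.712]
contact_force: [0.9, -0.3, -1.2]
grip_width: 0.463
finger_force: 30.9
```

```bash
python3 plan.py square place
```

```text
square place target [ 0.5299 -0.1644] pose [ 0.5315 -0.1639  0.218 ] yaw 1.712 turn units 0.01 shift units x,y before turn [-0.01 -0.04] after turn [-0.01 -0.04] t 15.6 w 0.463 j [-0.43  0.31  1.89  0.    0.94 -0.57]
```

Emit:
{"method": "play_rows", "body": {"commands": [[[-1,0,0,0.25,0],[-1,0,0,0.22,0],[-1,0,0,0,0],[-1,0,0,0,0]]]}}

```text
time: 16.12
eef_pos: [0.5306, -0.1644, 0.1981]
orientation: [-3.141, -0.0, 1.711]
contact_force: [-0.4, 0.2, -1.8]
grip_width: 0.469
finger_force: 31.0
```

Emit:
{"method": "play_rows", "body": {"commands": [[[0,0,0,0,0],[0.6,0,0,0,0],[0.8,0,0,0,0],[0.8,0,0,0,0],[0.8,0,0,-0.5,0],[0.8,0,0,-0.9,0],[0.8,0,0,-0.9,0],[0.8,0,0,-0.8,0],[0.8,0,0,0,0],[0.8,0,0,0,0]]]}}

```text
time: 17.38
eef_pos: [0.5305, -0.1643, 0.3224]
orientation: [-3.142, 0.0, 1.711]
contact_force: [-0.1, 0.3, 0.2]
grip_width: 0.9
finger_force: 0.0
```

```bash
python3 plan.py hex pick
```

```text
hex pick target [0.5378 0.2036] pose [ 0.5305 -0.1643  0.3224] yaw 1.711 turn units -1.17 shift units x,y before turn [9.08 1.46] after turn [8.79 2.72] t 17.4 w 0.9 j [-0.43  0.16  1.85 -0.    1.14 -0.57]
```

Emit:
{"method": "play_rows", "body": {"commands": [[[0.8,0,0,0,-0.58],[0.8,0,0,0,-0.59],[0.8,0.49,0.15,0,0],[0.8,0.95,0.29,0,0],[0.8,0.95,0.29,0,0],[0.8,0.95,0.29,0,0],[0.8,0.95,0.3,0,0],[0.8,0.95,0.3,0,0],[0.8,0.95,0.3,0,0],[0.8,0.95,0.3,0,0],[0.8,0.95,0.3,0,0],[0.8,0.5,0.15,0,0],[0.8,0.2,0.05,0,0],[0.8,0,0,0,0],[0.8,0,0,0.5,0],[0.8,0,0,0.8,0],[0.8,0,0,0.8,0],[0.8,0,0,0,0],[0.8,0,0,0,0]]]}}

```text
time: 19.75
eef_pos: [0.5384, 0.2029, 0.2385]
orientation: [3.141, 0.0, 1.85]
contact_force: [1.0, -0.3, 0.5]
grip_width: 0.903
finger_force: 0.0
```

```bash
python3 plan.py hex pick; python3 - <<'E'
from h import *
p,d=r.read_camera("side");cv2.imwrite("pics/s4.png",cv2.resize(p[130:360,230:420],None,fx=2.5,fy=2.5)[:,:,::-1])
E
```

```text
hex pick target [0.5378 0.2036] pose [0.5384 0.2029 0.2385] yaw 1.85 turn units -0.01 shift units x,y before turn [ 0.02 -0.01] after turn [ 0.02 -0.01] t 19.8 w 0.903 j [ 0.24  0.31  1.84 -0.    0.99 -0.04]
```

View pics/s4.png

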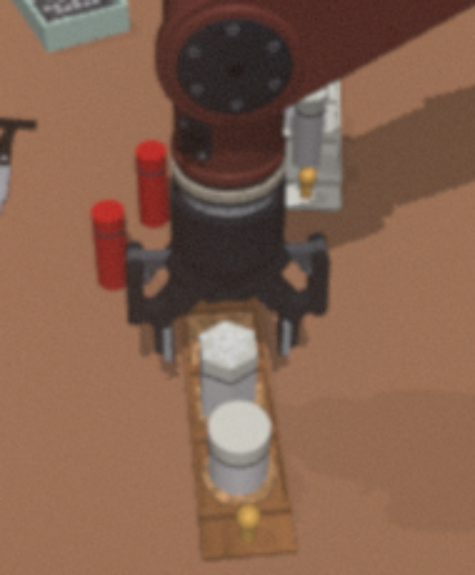

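The fingers (167 and 287) straddle the hex tin (228,350), and the round tin is clear below it. Down, grip and lift.

Emit:
{"method": "play_rows", "body": {"commands": [[[0.8,0,0,0.5,0],[0.8,0,0,0.42,0],[0.8,0,0,0,0],[0.8,0,0,0,0],[-1,0,0,0,0],[-1,0,0,0,0],[-1,0,0,0,0],[-1,0,0,0,0],[-1,0,0,0,0],[-1,0,0,0,0]]]}}

```text
time: 21.05
eef_pos: [0.5384, 0.2037, 0.2021]
orientation: [3.141, -0.0, 1.851]
contact_force: [-1.4, 0.7, 5.7]
grip_width: 0.466
finger_force: 31.6
```

Emit:
{"method": "play_rows", "body": {"commands": [[[-1,0,0,-0.4,0],[-1,0,0,-0.8,0],[-1,0,0,-0.9,0],[-1,0,0,-0.7,0],[-1,0,0,-0.3,0],[-1,0,0,0,0],[-1,0,0,0,0]]]}}

```text
time: 21.92
eef_pos: [0.5373, 0.2033, 0.3237]
orientation: [-3.138, -0.0, 1.851]
contact_force: [-1.2, 0.1, -1.9]
grip_width: 0.465
finger_force: 31.0
```

```bash
python3 plan.py hex place
```

```text
hex place target [ 0.5388 -0.2277] pose [0.5373 0.2033 0.3237] yaw 1.851 turn units 1.17 shift units x,y before turn [-10.37  -2.95] after turn [-10.68  -1.46] t 21.9 w 0.465 j [ 0.24  0.19  1.8  -0.    1.15 -0.04]
```

Emit:
{"method": "play_rows", "body": {"commands": [[[-1,0,0,0,0.58],[-1,0,0,0,0.59],[-1,-0.5,-0.07,0,0],[-1,-0.95,-0.13,0,0],[-1,-0.95,-0.13,0,0],[-1,-0.95,-0.13,0,0],[-1,-0.95,-0.13,0,0],[-1,-0.95,-0.13,0,0],[-1,-0.95,-0.13,0,0],[-1,-0.95,-0.13,0,0],[-1,-0.95,-0.13,0,0],[-1,-0.95,-0.13,0,0],[-1,-0.95,-0.13,0,0],[-1,-0.5,-0.07,0,0],[-1,-0.18,-0.02,0,0],[-1,0,0,0,0],[-1,0,0,0.4,0],[-1,0,0,0.6,0],[-1,0,0,0,0],[-1,0,0,0,0]]]}}

```text
time: 24.42
eef_pos: [0.54, -0.227, 0.2854]
orientation: [-3.141, -0.0, 1.712]
contact_force: [-0.6, 0.6, -1.4]
grip_width: 0.463
finger_force: 30.9
```

```bash
python3 plan.py hex place
```

```text
hex place target [ 0.5388 -0.2277] pose [ 0.54   -0.227   0.2854] yaw 1.712 turn units 0.01 shift units x,y before turn [-0.01 -0.03] after turn [-0.01 -0.03] t 24.4 w 0.463 j [-0.52  0.26  1.8   0.    1.08 -0.66]
```

Emit:
{"method": "play_rows", "body": {"commands": [[[-1,0,0,0.4,0],[-1,0,0,0.7,0],[-1,0,0,0.6,0],[-1,0,0,0.3,0],[-1,0,0,0.16,0],[-1,0,0,0,0],[-1,0,0,0,0]]]}}

```text
time: 25.3
eef_pos: [0.5403, -0.2279, 0.2001]
orientation: [3.14, 0.001, 1.711]
contact_force: [0.4, 0.8, -0.7]
grip_width: 0.468
finger_force: 31.0
```

Emit:
{"method": "play_rows", "body": {"commands": [[[0,0,0,0,0],[0.6,0,0,0,0],[0.8,0,0,0,0],[0.8,0,0,0,0],[0.8,0,0,-0.5,0],[0.8,0,0,-0.9,0],[0.8,0,0,-0.9,0],[0.8,0,0,-0.8,0],[0.8,0,0,0,0],[0.8,0,0,0,0]]]}}

```text
time: 26.55
eef_pos: [0.5396, -0.2275, 0.3232]
orientation: [-3.142, -0.0, 1.711]
contact_force: [0.1, 0.9, -0.9]
grip_width: 0.902
finger_force: 0.0
```

```bash
python3 plan.py round pick
```

```text
round pick target [0.518  0.2605] pose [ 0.5396 -0.2275  0.3232] yaw 1.711 turn units -1.38 shift units x,y before turn [12.16  1.17] after turn [11.8   3.15] t 26.6 w 0.902 j [-0.52  0.22  1.78 -0.    1.15 -0.66]
```

Emit:
{"method": "play_rows", "body": {"commands": [[[0.8,0,0,0,-0.69],[0.8,0,0,0,-0.69],[0.8,0.5,0.13,0,0],[0.8,0.95,0.25,0,0],[0.8,0.95,0.26,0,0],[0.8,0.95,0.25,0,0],[0.8,0.95,0.26,0,0],[0.8,0.95,0.25,0,0],[0.8,0.95,0.26,0,0],[0.8,0.95,0.25,0,0],[0.8,0.95,0.26,0,0],[0.8,0.95,0.25,0,0],[0.8,0.95,0.26,0,0],[0.8,0.95,0.25,0,0],[0.8,0.6,0.15,0,0],[0.8,0.25,0.07,0,0],[0.8,0,0,0.5,0],[0.8,0,0,0.7,0],[0.8,0,0,0,0],[0.8,0,0,0,0]]]}}

```text
time: 29.05
eef_pos: [0.518, 0.2597, 0.2748]
orientation: [-3.141, 0.0, 1.875]
contact_force: [-0.4, -0.0, -0.3]
grip_width: 0.901
finger_force: 0.0
```

```bash
python3 plan.py round pick; python3 - <<'E'
from h import *
p,d=r.read_camera("side");cv2.imwrite("pics/s5.png",cv2.resize(p[130:360,230:420],None,fx=2.5,fy=2.5)[:,:,::-1])
E
```

```text
round pick target [0.518  0.2605] pose [0.518  0.2597 0.2748] yaw 1.875 turn units -0.01 shift units x,y before turn [0.02 0.01] after turn [0.02 0.01] t 29.1 w 0.901 j [ 0.34  0.27  1.82 -0.    1.06  0.04]
```

View pics/s5.png

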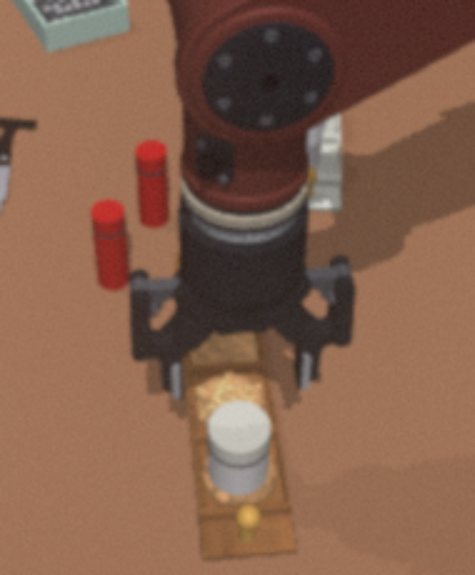

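The round tin (240,445) is between the fingers (178 and 305). I lower about 75 mm to TCP z 0.200.

Emit:
{"method": "play_rows", "body": {"commands": [[[0.8,0,0,0.5,0],[0.8,0,0,0.7,0],[0.8,0,0,0.5,0],[0.8,0,0,0.18,0],[0.8,0,0,0,0],[0.8,0,0,0,0],[-1,0,0,0,0],[-1,0,0,0,0],[-1,0,0,0,0],[-1,0,0,0,0],[-1,0,0,0,0],[-1,0,0,0,0]]]}}

```text
time: 30.6
eef_pos: [0.5183, 0.2606, 0.2008]
orientation: [3.141, -0.0, 1.876]
contact_force: [-1.4, -0.6, 5.1]
grip_width: 0.51
finger_force: 31.1
```

Emit:
{"method": "play_rows", "body": {"commands": [[[-1,0,0,-0.4,0],[-1,0,0,-0.8,0],[-1,0,0,-0.9,0],[-1,0,0,-0.7,0],[-1,0,0,-0.3,0],[-1,0,0,0,0],[-1,0,0,0,0]]]}}

```text
time: 31.48
eef_pos: [0.5173, 0.2602, 0.3222]
orientation: [-3.139, 0.0, 1.876]
contact_force: [0.3, -1.5, -2.4]
grip_width: 0.504
finger_force: 30.9
```

```bash
python3 plan.py round place
```

```text
round place target [ 0.5477 -0.2911] pose [0.5173 0.2602 0.3222] yaw 1.876 turn units 1.38 shift units x,y before turn [-13.37  -3.42] after turn [-13.75  -1.16] t 31.5 w 0.504 j [0.34 0.2  1.79 0.   1.15 0.04]
```

Emit:
{"method": "play_rows", "body": {"commands": [[[-1,0,0,0,0.69],[-1,0,0,0,0.69],[-1,-0.5,-0.04,0,0],[-1,-0.95,-0.08,0,0],[-1,-0.95,-0.08,0,0],[-1,-0.95,-0.08,0,0],[-1,-0.95,-0.08,0,0],[-1,-0.95,-0.08,0,0],[-1,-0.95,-0.08,0,0],[-1,-0.95,-0.08,0,0],[-1,-0.95,-0.08,0,0],[-1,-0.95,-0.08,0,0],[-1,-0.95,-0.08,0,0],[-1,-0.95,-0.08,0,0],[-1,-0.95,-0.08,0,0],[-1,-0.95,-0.08,0,0],[-1,-0.6,-0.05,0,0],[-1,-0.3,-0.03,0,0],[-1,0,0,0,0],[-1,0,0,0,0]]]}}

```text
time: 33.98
eef_pos: [0.5487, -0.2896, 0.3236]
orientation: [-3.141, -0.001, 1.712]
contact_force: [-0.0, 0.6, -1.9]
grip_width: 0.511
finger_force: 30.9
```

```bash
python3 plan.py round place
```

```text
round place target [ 0.5477 -0.2911] pose [ 0.5487 -0.2896  0.3236] yaw 1.712 turn units 0.01 shift units x,y before turn [-0.03 -0.03] after turn [-0.03 -0.03] t 34.0 w 0.511 j [-0.6   0.29  1.69  0.    1.17 -0.74]
```

Emit:
{"method": "play_rows", "body": {"commands": [[[-1,-0.03,0,0.5,0],[-1,0,0,0.8,0],[-1,0,0,0.8,0],[-1,0,0,0.6,0],[-1,0,0,0.3,0],[-1,0,0,0.1,0],[-1,0,0,0,0],[-1,0,0,0,0]]]}}

```text
time: 34.98
eef_pos: [0.5496, -0.2922, 0.2012]
orientation: [3.14, 0.002, 1.711]
contact_force: [0.1, -0.4, -1.8]
grip_width: 0.511
finger_force: 30.9
```

Emit:
{"method": "play_rows", "body": {"commands": [[[0,0,0,0,0],[0.6,0,0,0,0],[0.8,0,0,0,0],[0.8,0,0,0,0],[0.8,0,0,-0.5,0],[0.8,0,0,-0.9,0],[0.8,0,0,-0.9,0],[0.8,0,0,-0.8,0],[0.8,0,0,0,0],[0.8,1,0,-0.5,0],[0.8,1,0,-0.5,0],[0.8,1,0,0,0],[0.8,1,0,0,0],[0.8,1,0,0,0],[0.8,1,0,0,0],[0.8,1,0,0,0],[0.8,1,0,0,0],[0.8,1,0,0,0],[0.8,1,0,0,0]]]}}

```text
time: 37.35
eef_pos: [0.4923, 0.1054, 0.3632]
orientation: [-3.14, -0.0, 1.711]
contact_force: [0.3, 0.1, -0.8]
grip_width: 0.902
finger_force: 0.0
```

```bash
python3 - <<'E'
from h import *
from plan import B
p,d=r.read_camera("top");cv2.imwrite("pics/t2.png",cv2.resize(p[180:290,330:530],None,fx=4,fy=4,interpolation=cv2.INTER_CUBIC)[:,:,::-1])
W=cloud("top",d)
ax=np.array([np.cos(B[2]),np.sin(B[2])])
for n,h,y in(("tube",.090,96),("square",.068,32),("hex",.076,-32),("round",.060,-96)):
    c=B[0]+y/1000*B[1]; dx=np.hypot(*np.moveaxis(W[...,:2]-c,-1,0))
    q=W[(dx<.03)&(abs(W[...,2]-h-.001)<.006)]
    e=(q[:,:2].min(0)+q[:,:2].max(0))/2-c
    print(n,len(q),"z",np.median(q[:,2]).round(4),"err rack x,y mm",(1000*np.array([e@ax,e@B[1]])).round(1))
print(r.observe()["eef_pos"],r.observe()["time"])
E
```

```text
tube 222 z 0.0914 err rack x,y mm [0.8 1.7]
square 542 z 0.0692 err rack x,y mm [1.1 0.8]
hex 498 z 0.0771 err rack x,y mm [ 1.9 -0.2]
round 530 z 0.0611 err rack x,y mm [2.  0.1]
[0.49148148 0.10879413 0.36311655] 37.4
```

View pics/t2.png

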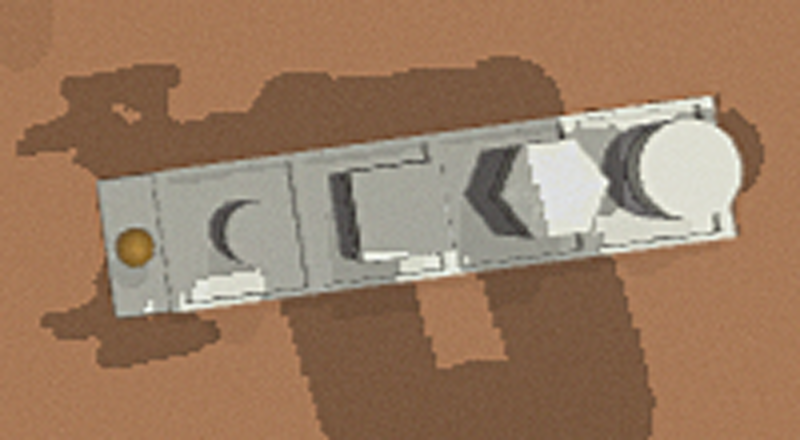

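All four tins stand in the bench rack: tube (235,232) next to the post at (135,247), then square (405,210), hex (545,190) and round (690,168). Each is within about 2 mm of its place's centre, with its top at the floor-standing height. The arm is clear and at rest.

Emit:
{"method": "play_rows", "body": {"commands": [[[0.8,0,0,0,0],[0.8,0,0,0,0]]]}}

```text
time: 37.65
eef_pos: [0.493, 0.1036, 0.3635]
orientation: [-3.141, 0.0, 1.71]
contact_force: [0.3, -1.0, -0.9]
grip_width: 0.902
finger_force: 0.0
```

```bash
python3 -c "
from rig import r
print(r.finish_job())"
```

```text
the job is handed in; nothing more can be done
None
```

I moved all four tins to the white bench rack in reverse order (tube nearest the post, then square, hex and round), each upright and about 2 mm from its place's centre by the last camera check, and handed the job in at about 38 s; no verdict came back.

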